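Sort specimen containers into the transfer tote and send it into the hatch

TASK

Sort the three white specimen containers standing on the bench into the two bays of the steel tote, the slim tubes in the bay that already holds a slim tube and the wide pot in the bay that already holds a wide pot, all standing upright. Then push the loaded tote slowly along the rollers into the transfer hatch until it is fully home against the stop. Keep the containers upright all the way, and leave everything else on the bench where it is.

Things in the scene. Friction and masses are not known exactly. Their poses are not given: they have to be found in the camera images.
- tube_a: Slim sealed specimen tube of white plastic, round, standing upright: 88 mm tall, body 27 mm diameter with a paper label, ribbed white cap 31 mm diameter over the top 20 mm (68 to 88 mm above its foot), about 35 g. Origin: centre of its foot; z up along the tube. One of the two tubes to sort; starts on the bench.
- tube_b: Slim sealed specimen tube of white plastic, round, standing upright: 88 mm tall, body 27 mm diameter with a paper label, ribbed white cap 31 mm diameter over the top 20 mm (68 to 88 mm above its foot), about 35 g. Origin: centre of its foot; z up along the tube. The other tube to sort; starts on the bench.
- pot_a: Wide sealed specimen pot of white plastic, round, standing upright: 65 mm tall, body 39 mm diameter with a paper label, ribbed white cap 44 mm diameter over the top 16 mm (49 to 65 mm above its foot), about 55 g. Origin: centre of its foot; z up along the pot. The pot to sort; starts on the bench.
- tube_in: Slim sealed specimen tube of white plastic, round, standing upright: 88 mm tall, body 27 mm diameter with a paper label, ribbed white cap 31 mm diameter over the top 20 mm (68 to 88 mm above its foot), about 35 g. Origin: centre of its foot; z up along the tube. Already stands in one bay of the tote, towards the tote's +x side, and marks that bay as the tube bay (which bay it is varies).
- pot_in: Wide sealed specimen pot of white plastic, round, standing upright: 65 mm tall, body 39 mm diameter with a paper label, ribbed white cap 44 mm diameter over the top 16 mm (49 to 65 mm above its foot), about 55 g. Origin: centre of its foot; z up along the pot. Already stands in the other bay of the tote, towards the tote's +x side, and marks that bay as the pot bay.
- tote: Open stainless tote, 190 (x) by 300 mm (y), about 0.7 kg, loose on the rollers; stays where left. 3 mm sheet: floor 3 mm, long side walls (x = -95, +95 mm) 45 mm high, end walls (y = -150, +150 mm) 65 mm, from its underside. A cross wall at y = 0, 40 mm high, makes two bays, 184 (x) by 147 mm (y) each. Origin: centre of underside; y along the lane to the hatch.
- lane: Fixed roller lane. Origin: at bench level on its centre line; y along it to the hatch, x across, away from the robot. Free rollers, tops 55 mm above the bench, y = -0.21 to +0.45 m. Side rails 70 mm high, 198 mm apart inside, 230 mm outside. Pushing the tote takes 2 to 5 N. Fully home, against the rubber buffers, the tote's origin is at y = +0.300.
- hatch_mouth (a point): Middle of the transfer hatch's entrance, at roller-top height: a steel frame round the lane, opening 234 mm wide and up to 215 mm above the bench, 278 by 237 mm outside, then clear roof and sides, and a white duct behind. Axes as the lane's; 0.23 m along the lane's y. With the tote home, its rear (-y) end wall is still 80 mm outside the mouth, so it can be pushed there all the way.
- reagent_bottle: Bystander: small amber glass bottle with black cap, 42 mm diameter, 94 mm tall. Origin: centre of its underside. Among the containers.
- dish: Bystander: closed clear Petri dish, 60 mm diameter, 16 mm high. Origin: centre of its underside. Among the containers.
- timer: Bystander: flat white bench timer, 56 by 62 mm, 18 mm high. Origin: centre of its underside. Among the containers.
- beaker: Bystander: glass beaker, 70 mm diameter, 90 mm tall, in front of the lane. Origin: centre of its underside.
- marker: Bystander: black marker pen lying on the bench near the robot, 130 mm long (its y), 12 mm thick. Origin: its middle, underside.
Mind the look-alikes: they are no part of the job. What is shaped like the pot_a but blue or brown is not meant.

How it is judged:
By the outcome, as a careful person would: the job done as asked, in the order asked, and still so for the second after the job is handed in, with the robot touching nothing.
It also fails if it takes over 72 s, if anything falls off the work surface, if the arm or the gripper's body presses on something with over 40 N, if the wrist force passes 120 N, or if a joint passes its speed limit or range.

ROBOT

A 7-joint arm with a two-finger parallel gripper is mounted at the origin on the work surface. World frame = base frame: x ahead of the robot, y to its left, z up, the work surface at z = 0. Lengths are in m, angles in rad, forces in N, time in s.
With the tool pointing down it reaches from about 0.35 to 0.9 m from the base axis. Payload 7.2 kg.
Tool frame: the origin (TCP) lies at the very end of the fingers, on their centre line; the grasp point (between the pads) lies 19 mm behind it; z points along the fingers, y is the direction in which the jaws open and shut (so a half turn about z gives the same grasp; the last joint's range is limited). The gripper opens to 85 mm and grips with 20 to 120 N. Pads are 22 mm wide; open, the fingers measure 114 mm over their backs; the gripper's body (76 mm by 85 mm) begins 54 mm behind the grasp point. The pads swing forward as they close: fully open they stand 13 mm farther back than shut.
Start: joints at [1.048, 0.411, -0.013, 1.596, 0.006, 1.134, -0.082], TCP at [0.275, -0.561, 0.231] pointing down, gripper open.
Joint ranges: [-2.95, 2.95], [-0.29, 1.99], [-1.47, 1.44], [0.14, 2.54], [-1.03, 4.17], [0.13, 1.85], [-2.86, 2.86]. Speed limits (rad/s): [2.39, 2.39, 3.01, 3.01, 3.14, 3.14, 3.14].

INTERFACE

Orientations are given as a 3x3 rotation matrix whose columns are the frame's x, y, z axes.
In Python, from cell import arm gives the robot as it stands.
- The arm moves only by the tool send_rows, never from a script. Its argument "targets" is a list of rows, each an object with "translation": the shift along the tool's x, y, z in mm, a list of three; "twist": the turn about the tool's z in degrees; "hand": the opening in per cent of the stroke, from 0 (shut) to 100 (fully open). A call has 1 to 8 rows; each row is the pose to reach, as a shift and turn from the pose commanded when the call began, along the tool's axes at that moment; what a row does not reach only later rows make up. A row lasts 1/10 s, in which the tool goes at most 50 mm and 8.59 degrees, less where a joint would pass 70% of its speed; a pose out of reach is approached as far as the arm can. A call with a gripper value outside its range is refused whole. The fingers move at their own pace and stop on an object; "squeeze" is the grip in N (left out, the last holds). Time passes only in rows, so rows that repeat a pose let the fingers close. It gives the time, the measured TCP pose, the force and the opening at its end, in the units of the state.
- arm.sense(): the state, without advancing time (a new reading comes with each control period).
- arm.snapshot(name): name is "scene" or "top" or "wrist"; returns a dict with "img" (384x512x3 uint8, red, green, blue), "fx", "fy", "cx", "cy" (pixels), "R" (3x3) and "t" (3): a world point X has camera coordinates R X + t. Camera axes: x right, y down, z forward; pixel columns grow to the right and rows downward; lengths in m; the calibration is good to about 2 mm. A picture is of the moment at which its call begins. There is no depth.
- arm.sign_off(): hands the job in, once; it reports no verdict.
The state is a dict: "t": time; "qpos": joint angles; "joint_velocities": joint speeds; "tau": joint torques, N m; "eef_pos": TCP position; "tool_rot": TCP orientation; "ft_force": force on the tool from outside, world axes, zero at the start; "moment": the same for the moment, N m; "finger_gap": finger opening in m.
Only numpy, scipy, OpenCV 4.12 (cv2) and the standard library are available. Lean on these libraries where they do the work, as an engineer would, in place of code of your own. Each camera call takes 0.05 s, during which the arm holds its last target. There are 200 camera calls.

## Working session

There is one attempt and no reset: what is moved stays moved. The work goes in short steps, Python scripts to look and compute and a tool call to move; the robot and the scene stay as the last step left them, time stands still between calls to the robot, and variables do not carry over. Pictures are saved under pics/ and viewed, about 8 in all and at most 12, crops included, and the job is handed in when it is done.

Besides the shell and the picture viewer there is one more tool, called after ">>>" as a command line: name --argument value ..., lists and objects as JSON in quotes. send_rows: Moves the arm, as the interface text tells. Its arguments: {"type":"object","properties":{"targets":{"type":"array","items":{"type":"object","properties":{"translation":{"type":"array","items":{"type":"number"}},"twist":{"type":"number"},"hand":{"type":"number"}}}},"squeeze":{"type":"number"}},"required":["targets"]}

```bash
ls; mkdir -p pics
python3 - <<'E'
from cell import arm
import cv2,numpy as np
s=arm.sense();print(s['t'],s['eef_pos'],np.round(s['tool_rot'],3).tolist(),s['finger_gap'])
for n in("scene","top"):
    d=arm.snapshot(n);cv2.imwrite(f"pics/{n}0.png",cv2.resize(d["img"][:,:,::-1],(800,600),interpolation=cv2.INTER_CUBIC))
    print(n,d["fx"],d["fy"],d["cx"],d["cy"],np.round(d["R"],4).tolist(),np.round(d["t"],4).tolist())
E
```

```text
pics
0.0 [ 0.27429738 -0.56104208  0.2304541 ] [[0.898, 0.439, -0.001], [0.439, -0.898, 0.001], [-0.0, -0.002, -1.0]] 0.08525092929403248
scene 394.0220927239882 394.0220927239882 256.92765819866145 185.6176931572845 [[-0.8339, 0.5519, -0.0027], [0.4198, 0.6312, -0.6522], [-0.3583, -0.545, -0.758]] [0.494, -0.1454, 1.2287]
top 391.11384363835106 391.11384363835106 250.8280581766149 186.931880456323 [[0.0183, -0.9995, -0.0242], [-0.9915, -0.015, -0.1296], [0.1291, 0.0263, -0.9913]] [-0.0578, 0.5344, 1.0898]
```

View pics/scene0.png

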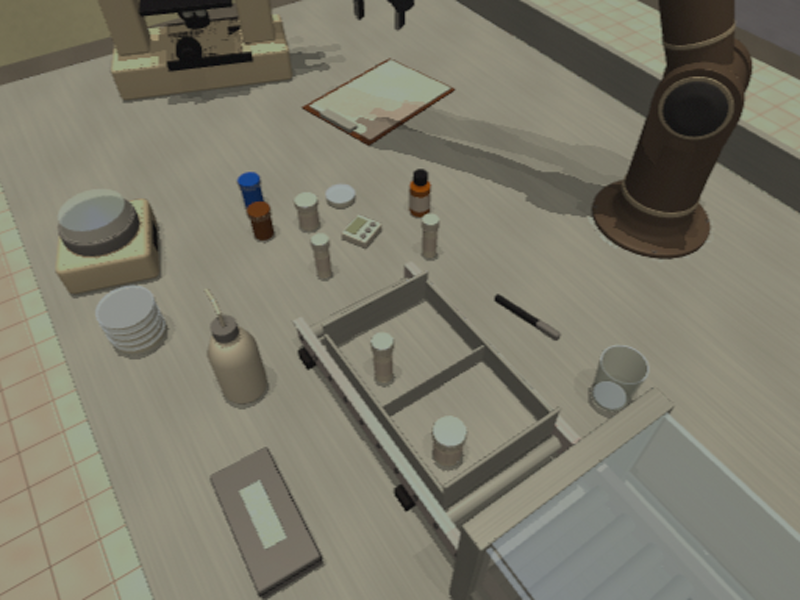

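View pics/top0.png

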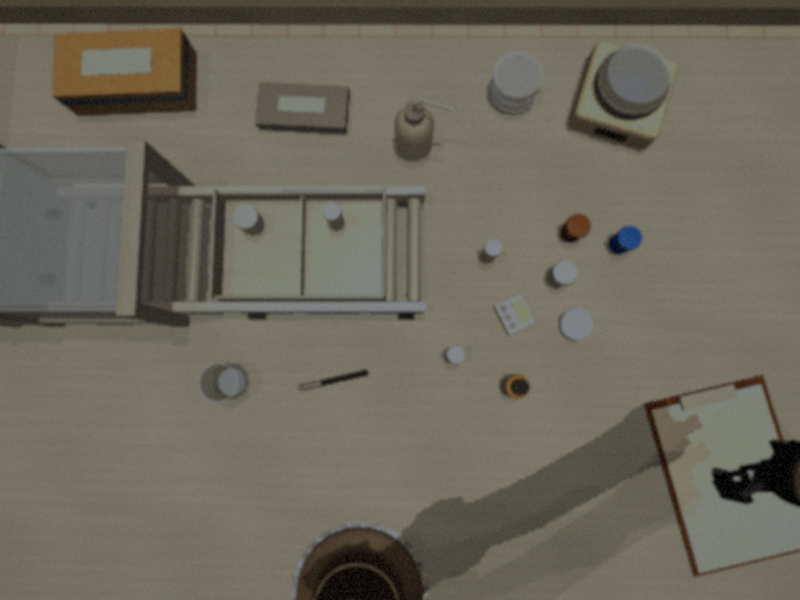

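The scene image shows tube_in at (382,345) and pot_in at (449,430). The top image shows tubes at (493,247) and (455,354), the white pot at (564,272), tube_in at (332,213) and pot_in at (246,216). So the −y bay, on the right in the top view, takes the tubes and the +y bay takes the pot.

```bash
cat > h.py <<'E'
from cell import arm
import cv2,numpy as np
def ray(d,u,v,z):
    "world point at height z seen at pixel u,v (native)"
    R=np.array(d["R"]);t=np.array(d["t"]);c=-R.T@t
    w=R.T@np.array([(u-d["cx"])/d["fx"],(v-d["cy"])/d["fy"],1])
    return c+w*(z-c[2])/w[2]
def proj(d,X):
    p=np.array(d["R"])@np.array(X)+np.array(d["t"]);return d["fx"]*p[0]/p[2]+d["cx"],d["fy"]*p[1]/p[2]+d["cy"]
def crop(d,name,u0,v0,w,h,k):
    cv2.imwrite(name,cv2.resize(d["img"][v0:v0+h,u0:u0+w,::-1],(w*k,h*k),interpolation=cv2.INTER_CUBIC))
E
python3 - <<'E'
from h import *
d=arm.snapshot("top")
a=d["img"][140:260,280:420];b=d["img"][105:215,120:280]
crop(d,"pics/t1.png",280,140,133,120,6);crop(d,"pics/t2.png",115,105,160,110,5)
s=1.5625
for n,u,v,z in[("tubeN",493,247,.088),("tubeR",455,354,.088),("pot",564,272,.065),("tube_in",332,211,.146),("pot_in",246,216,.123),("brown",576,226,.065),("bottle",517,386,.094),("railFR",425,308,.07),("railBR",425,190,.07),("railFL",185,308,.07),("railBL",185,190,.07),("toteFR",385,297,.1),("toteBR",385,195,.1),("mouthF",145,312,.23)]:
    print(n,np.round(ray(d,u/s,v/s,z),3))
d=arm.snapshot("scene")
for n,u,v,z in[("tubeN",320,241,.088),("tubeR",430,220,.088),("pot",306,201,.065),("tube_in",382,342,.146),("pot_in",449,427,.123)]:
    print(n,np.round(ray(d,u/s,v/s,z),3))
E
```

```text
tubeN [ 0.611 -0.227  0.088]
tubeR [ 0.422 -0.161  0.088]
pot [ 0.572 -0.356  0.065]
tube_in [0.657 0.052 0.146]
pot_in [0.653 0.204 0.123]
brown [ 0.656 -0.379  0.065]
bottle [ 0.37  -0.266  0.094]
railFR [ 0.503 -0.109  0.07 ]
railBR [ 0.719 -0.107  0.07 ]
railFL [0.496 0.32  0.07 ]
railBL [0.714 0.333 0.07 ]
toteFR [ 0.518 -0.039  0.1  ]
toteBR [ 0.699 -0.035  0.1  ]
mouthF [0.473 0.322 0.23 ]
tubeN [ 0.614 -0.221  0.088]
tubeR [ 0.426 -0.159  0.088]
pot [ 0.576 -0.352  0.065]
tube_in [0.661 0.055 0.146]
pot_in [0.653 0.202 0.123]
```

View pics/t1.png

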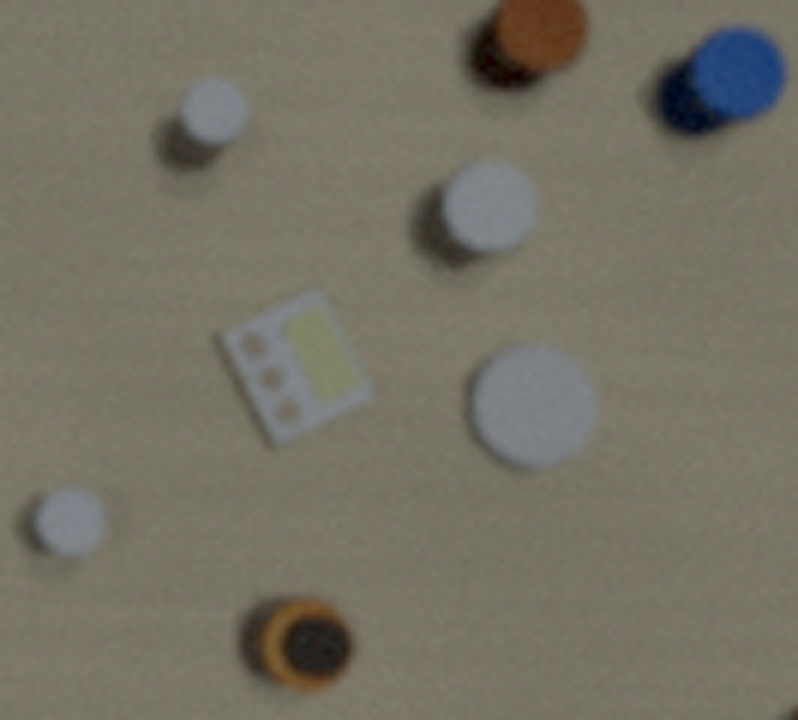

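View pics/t2.png

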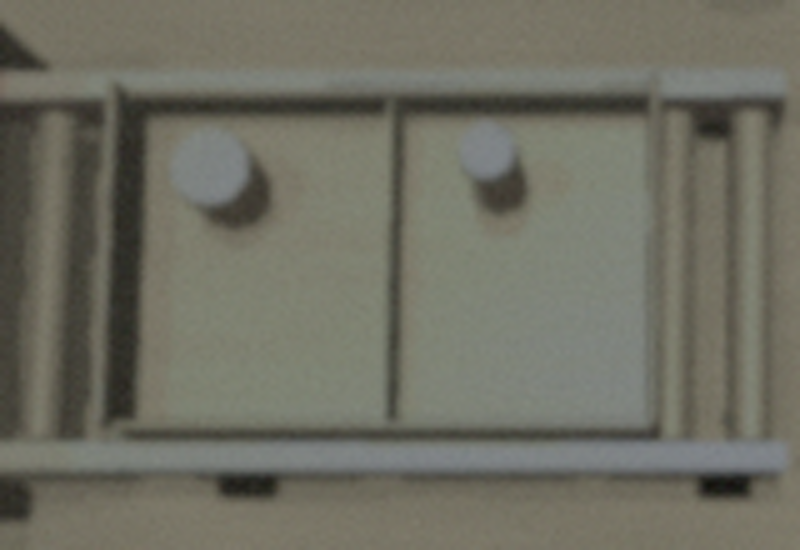

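The crops show tube caps at native pixels (315.8,158.5) and (291.7,227), the white pot cap at (361.7,174.3), and the tote's cross wall at u≈193.6. The two views agree to about 5 mm. I'll move above the pot with the jaws turned along world y, then refine the position with the wrist camera.

>>> send_rows --targets '[{"translation":[45,-7,0],"twist":8,"hand":100},{"translation":[90,-14,0],"twist":16,"hand":100},{"translation":[140,-21,0],"twist":24,"hand":100},{"translation":[190,-28,0],"twist":26,"hand":100},{"translation":[240,-36,0],"twist":26,"hand":100},{"translation":[290,-43,5],"twist":26,"hand":100},{"translation":[330,-50,10],"twist":26,"hand":100},{"translation":[360,-54,20],"twist":26,"hand":100}]'

```text
t: 1.0
eef_pos: [0.5774, -0.3515, 0.2114]
tool_rot: [[1.0, 0.004, 0.002], [0.004, -1.0, 0.001], [0.002, -0.001, -1.0]]
ft_force: [-1.0, 0.1, -0.3]
finger_gap: 0.0848
```

Run:
```python
from h import *
s=arm.sense();print(s['t'],s['eef_pos'],np.round(s['tool_rot'],3).tolist(),s['ft_force'])
d=arm.snapshot("wrist");cv2.imwrite("pics/w1.png",d["img"][:,:,::-1])
print("exp pot",proj(d,(.574,-.354,.065)),[np.round(proj(d,(.574+.022*np.cos(a),-.354+.022*np.sin(a),.065)),0).tolist() for a in(0,1.57,3.14,4.71)])
print("tip",proj(d,s['eef_pos']))
T=arm.snapshot("top");
for n,u,v,z in[("tubeN",315.8,158.5,.088),("tubeR",291.7,227,.088),("pot",361.7,174.3,.065),("cross",193.6,153,.095),("rearwall",115+652/5,153,.12),("frontwall",115+110/5,153,.12),("railFR",115+157,105+440/5,.07),("railBR",115+157,105+100/5,.07),("railFL",115,105+440/5,.07),("railBL",115,105+100/5,.07),("tin",115+489/5,105+152/5,.146),("pin",115+211/5,105+168/5,.123)]:
    print(n,np.round(ray(T,u,v,z),4))
```

```text
1.0 [ 0.57739244 -0.35153397  0.21144679] [[1.0, 0.004, 0.002], [0.004, -1.0, 0.001], [0.002, -0.001, -1.0]] [-0.97166149  0.05689436 -0.32921993]
exp pot (np.float64(261.49808345259515), np.float64(182.6214099040191)) [[262.0, 161.0], [240.0, 183.0], [261.0, 203.0], [283.0, 183.0]]
tip (np.float64(258.9084103544156), np.float64(251.6222463647777))
tubeN [ 0.6098 -0.2275  0.088 ]
tubeR [ 0.4211 -0.1623  0.088 ]
pot [ 0.5714 -0.358   0.065 ]
cross [0.6193 0.1091 0.095 ]
rearwall [ 0.6156 -0.0349  0.12  ]
frontwall [0.6118 0.2581 0.12  ]
railFR [ 0.5145 -0.1088  0.07  ]
railBR [ 0.7086 -0.1067  0.07  ]
railFL [0.5077 0.3301 0.07  ]
railBL [0.7036 0.3426 0.07  ]
tin [0.6562 0.0509 0.146 ]
pin [0.6516 0.2043 0.123 ]
```

View pics/w1.png

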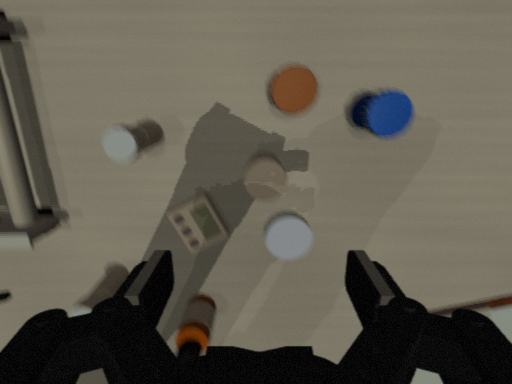

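The wrist picture shows the pot in the arm's shadow at about (266,177), which puts it near (0.576,−0.357). Descending and grasping.

>>> send_rows --targets '[{"translation":[-1,5,45],"twist":0,"hand":100},{"translation":[-1,5,90],"twist":0,"hand":100},{"translation":[-1,5,130],"twist":0,"hand":100},{"translation":[-1,5,165],"twist":0,"hand":100},{"translation":[-1,5,187],"twist":0,"hand":100},{"translation":[-1,5,197],"twist":0,"hand":100},{"translation":[-1,5,197],"twist":0,"hand":100},{"translation":[-1,5,197],"twist":0,"hand":60}]' --squeeze 25

```text
t: 1.9
eef_pos: [0.5737, -0.3606, 0.0155]
tool_rot: [[1.0, 0.001, 0.001], [0.001, -1.0, -0.001], [0.001, 0.001, -1.0]]
ft_force: [-1.1, -0.6, 0.7]
finger_gap: 0.0732
```

>>> send_rows --targets '[{"translation":[0,0,0],"twist":0,"hand":50},{"translation":[0,0,0],"twist":0,"hand":30},{"translation":[0,0,0],"twist":0,"hand":30},{"translation":[0,0,0],"twist":0,"hand":20},{"translation":[0,0,0],"twist":0,"hand":20},{"translation":[0,0,0],"twist":0,"hand":20}]' --squeeze 25

```text
t: 2.5
eef_pos: [0.5743, -0.3603, 0.0159]
tool_rot: [[1.0, 0.001, 0.002], [0.001, -1.0, -0.001], [0.002, 0.001, -1.0]]
ft_force: [-0.0, 0.6, 6.7]
finger_gap: 0.0427
```

>>> send_rows --targets '[{"translation":[0,0,-2],"twist":0,"hand":20},{"translation":[0,0,-2],"twist":0,"hand":20},{"translation":[0,0,-2],"twist":0,"hand":20}]'

```text
t: 2.8
eef_pos: [0.573, -0.3597, 0.0161]
tool_rot: [[1.0, 0.001, -0.0], [0.001, -1.0, 0.0], [-0.0, -0.0, -1.0]]
ft_force: [0.0, 0.4, -1.3]
finger_gap: 0.0425
```

Run:
```python
from h import *
s=arm.sense();print(s['t'],s['eef_pos'],s['ft_force'],s['finger_gap'])
d=arm.snapshot("scene");crop(d,"pics/s2.png",140,90,160,100,5)
```

```text
2.8 [ 0.57302261 -0.35968556  0.01614016] [ 0.03588524  0.41084903 -1.33245606] 0.04253862685662908
```

View pics/s2.png

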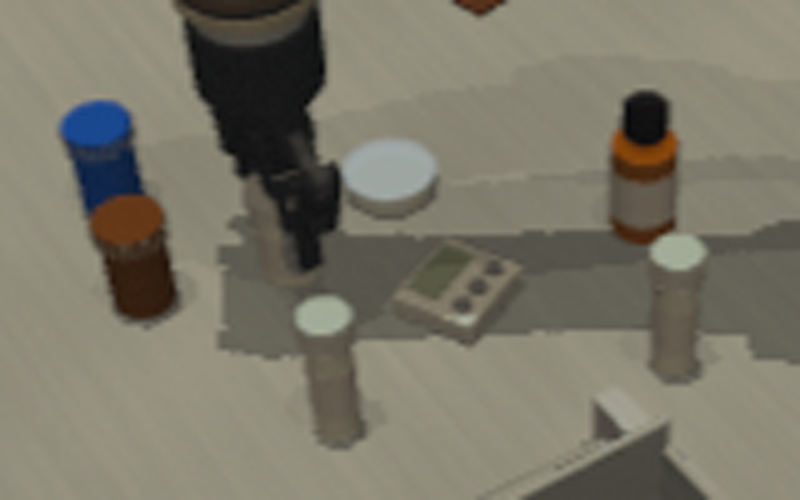

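The scene crop shows the jaws around the white pot at (280,235), with everything else undisturbed. Lifting and carrying it to the pot bay.

>>> send_rows --targets '[{"translation":[0,0,-15],"twist":0,"hand":20},{"translation":[0,0,-45],"twist":0,"hand":20},{"translation":[0,0,-85],"twist":0,"hand":20},{"translation":[0,-8,-125],"twist":0,"hand":20},{"translation":[0,-28,-165],"twist":0,"hand":20},{"translation":[0,-60,-190],"twist":0,"hand":20},{"translation":[0,-100,-200],"twist":0,"hand":20},{"translation":[0,-140,-200],"twist":0,"hand":20}]'

```text
t: 3.65
eef_pos: [0.5739, -0.2191, 0.2199]
tool_rot: [[1.0, -0.0, 0.005], [-0.0, -1.0, -0.002], [0.005, 0.002, -1.0]]
ft_force: [0.7, 1.0, -1.5]
finger_gap: 0.0422
```

>>> send_rows --targets '[{"translation":[0,-40,0],"twist":0,"hand":20},{"translation":[0,-85,0],"twist":0,"hand":20},{"translation":[0,-130,0],"twist":0,"hand":20},{"translation":[0,-175,0],"twist":0,"hand":20},{"translation":[0,-220,0],"twist":0,"hand":20},{"translation":[0,-265,0],"twist":0,"hand":20},{"translation":[0,-310,0],"twist":0,"hand":20},{"translation":[0,-345,0],"twist":0,"hand":20}]'

```text
t: 4.45
eef_pos: [0.5722, 0.1284, 0.2175]
tool_rot: [[1.0, 0.003, 0.001], [0.003, -1.0, 0.001], [0.001, -0.001, -1.0]]
ft_force: [0.3, 0.0, -0.2]
finger_gap: 0.0428
```

>>> send_rows --targets '[{"translation":[0,-25,0],"twist":0,"hand":20},{"translation":[0,-45,0],"twist":0,"hand":20},{"translation":[0,-55,0],"twist":0,"hand":20},{"translation":[0,-60,0],"twist":0,"hand":20},{"translation":[0,-60,0],"twist":0,"hand":20}]'

```text
t: 4.95
eef_pos: [0.5727, 0.1849, 0.2166]
tool_rot: [[1.0, 0.001, 0.0], [0.001, -1.0, -0.0], [0.0, 0.0, -1.0]]
ft_force: [1.2, -0.2, 0.0]
finger_gap: 0.0425
```

>>> send_rows --targets '[{"translation":[0,0,20],"twist":0,"hand":20},{"translation":[0,0,55],"twist":0,"hand":20},{"translation":[0,0,90],"twist":0,"hand":20},{"translation":[0,0,115],"twist":0,"hand":20},{"translation":[0,0,130],"twist":0,"hand":20},{"translation":[0,0,136],"twist":0,"hand":20},{"translation":[0,0,139],"twist":0,"hand":20},{"translation":[0,0,139],"twist":0,"hand":20}]'

```text
t: 5.75
eef_pos: [0.5733, 0.1851, 0.0781]
tool_rot: [[1.0, 0.001, 0.001], [0.001, -1.0, 0.0], [0.001, -0.0, -1.0]]
ft_force: [0.3, 0.9, -0.9]
finger_gap: 0.0428
```

>>> send_rows --targets '[{"translation":[0,0,1],"twist":0,"hand":20},{"translation":[0,0,2],"twist":0,"hand":20},{"translation":[0,0,2],"twist":0,"hand":20}]'

```text
t: 6.05
eef_pos: [0.5729, 0.1853, 0.0758]
tool_rot: [[1.0, 0.001, 0.001], [0.001, -1.0, 0.0], [0.001, -0.0, -1.0]]
ft_force: [0.3, -0.0, -0.8]
finger_gap: 0.0432
```

>>> send_rows --targets '[{"translation":[0,0,1],"twist":0,"hand":20},{"translation":[0,0,2],"twist":0,"hand":20},{"translation":[0,0,2],"twist":0,"hand":20}]'

```text
t: 6.35
eef_pos: [0.5732, 0.1854, 0.074]
tool_rot: [[1.0, 0.001, 0.001], [0.001, -1.0, 0.0], [0.001, -0.0, -1.0]]
ft_force: [-1.5, -0.4, 4.9]
finger_gap: 0.0426
```

Contact with the tote floor at z=0.074. Releasing and rising.

>>> send_rows --targets '[{"translation":[0,0,0],"twist":0,"hand":58},{"translation":[0,0,0],"twist":0,"hand":75},{"translation":[0,0,0],"twist":0,"hand":75},{"translation":[0,0,-15],"twist":0,"hand":75},{"translation":[0,0,-50],"twist":0,"hand":75},{"translation":[0,0,-90],"twist":0,"hand":75},{"translation":[0,0,-130],"twist":0,"hand":75},{"translation":[0,0,-140],"twist":0,"hand":75}]'

```text
t: 7.15
eef_pos: [0.5748, 0.1861, 0.2195]
tool_rot: [[1.0, 0.001, 0.008], [0.001, -1.0, 0.003], [0.008, -0.003, -1.0]]
ft_force: [-0.1, -0.4, -0.3]
finger_gap: 0.0642
```

Run:
```python
from h import *
s=arm.sense();print(s['t'],s['eef_pos'],s['ft_force'],s['finger_gap'])
d=arm.snapshot("wrist");cv2.imwrite("pics/w2.png",d["img"][:,:,::-1])
print("exp pot",proj(d,(.573,.185,.123)),"pot_in",proj(d,(.652,.204,.123)))
```

```text
7.15 [0.57478727 0.18613961 0.21947361] [-0.08365538 -0.43315693 -0.27632829] 0.06417978545344002
exp pot (np.float64(260.6307812343156), np.float64(197.73278575195855)) pot_in (np.float64(235.9978214740325), np.float64(99.99452346133688))
```

View pics/w2.png

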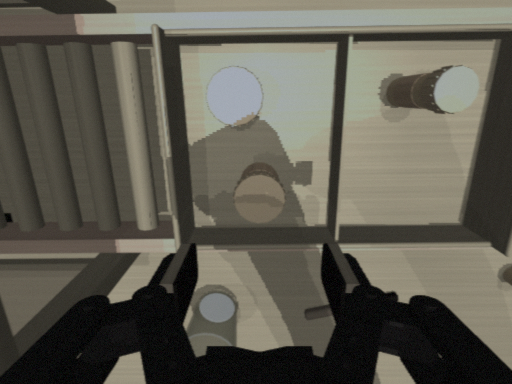

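The pot stands upright at (260,198), exactly where expected, clear of pot_in at (235,95). Next, the tube near (0.612,−0.225).

>>> send_rows --targets '[{"translation":[0,25,0],"twist":0,"hand":100},{"translation":[5,75,0],"twist":0,"hand":100},{"translation":[10,125,0],"twist":0,"hand":100},{"translation":[15,175,0],"twist":0,"hand":100},{"translation":[20,225,0],"twist":0,"hand":100},{"translation":[25,275,0],"twist":0,"hand":100},{"translation":[30,325,0],"twist":0,"hand":100},{"translation":[36,370,0],"twist":0,"hand":100}]'

```text
t: 8.0
eef_pos: [0.6081, -0.1872, 0.2126]
tool_rot: [[1.0, 0.0, -0.001], [0.0, -1.0, -0.0], [-0.001, 0.0, -1.0]]
ft_force: [1.8, 0.7, -0.3]
finger_gap: 0.0857
```

>>> send_rows --targets '[{"translation":[0,25,0],"twist":0,"hand":100},{"translation":[0,41,20],"twist":0,"hand":100},{"translation":[0,41,40],"twist":0,"hand":100},{"translation":[0,41,40],"twist":0,"hand":100}]'

```text
t: 8.4
eef_pos: [0.6066, -0.2258, 0.1695]
tool_rot: [[1.0, -0.0, -0.006], [-0.0, -1.0, 0.002], [-0.006, -0.002, -1.0]]
ft_force: [-1.2, -0.2, 0.6]
finger_gap: 0.0853
```

Run:
```python
from h import *
s=arm.sense();print(s['t'],s['eef_pos'],s['tool_rot'].round(3).tolist(),s['ft_force'],s['finger_gap'])
d=arm.snapshot("wrist");cv2.imwrite("pics/w3.png",d["img"][:,:,::-1])
print("exp",proj(d,(.612,-.225,.088)),[np.round(proj(d,(.612+x,-.225+y,.088)),1) for x,y in((.01,0),(0,.01))])
```

```text
8.4 [ 0.60657506 -0.22582819  0.16949639] [[1.0, -0.0, -0.006], [-0.0, -1.0, 0.002], [-0.006, -0.002, -1.0]] [-1.24091875 -0.21496688  0.64281608] 0.08533230243237822
exp (np.float64(258.09263313564026), np.float64(193.75158789631868)) [array([258.1, 181.6]), array([245.4, 193.8])]
```

View pics/w3.png

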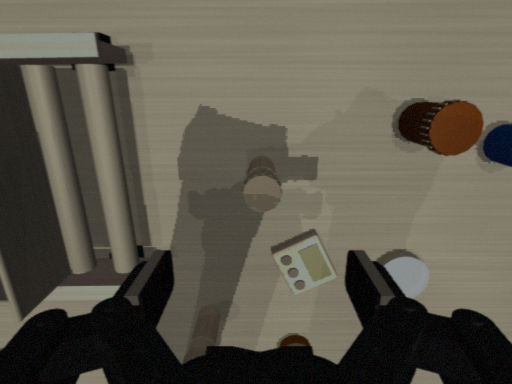

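The tube cap is at about (263,193), so the tube is near (0.612,−0.229). Descending and grasping.

>>> send_rows --targets '[{"translation":[4,3,30],"twist":0,"hand":100},{"translation":[4,3,70],"twist":0,"hand":100},{"translation":[4,3,105],"twist":0,"hand":100},{"translation":[4,3,125],"twist":0,"hand":100},{"translation":[4,3,132],"twist":0,"hand":100},{"translation":[4,3,132],"twist":0,"hand":70},{"translation":[4,3,132],"twist":0,"hand":50},{"translation":[4,3,132],"twist":0,"hand":40}]'

```text
t: 9.25
eef_pos: [0.6143, -0.229, 0.0432]
tool_rot: [[1.0, 0.001, 0.003], [0.001, -1.0, -0.001], [0.003, 0.001, -1.0]]
ft_force: [0.4, -0.2, -0.6]
finger_gap: 0.0443
```

>>> send_rows --targets '[{"translation":[0,0,0],"twist":0,"hand":30},{"translation":[0,0,0],"twist":0,"hand":10},{"translation":[0,0,0],"twist":0,"hand":10},{"translation":[0,0,0],"twist":0,"hand":10},{"translation":[0,0,0],"twist":0,"hand":10}]'

```text
t: 9.75
eef_pos: [0.6142, -0.229, 0.0429]
tool_rot: [[1.0, 0.001, 0.003], [0.001, -1.0, -0.001], [0.003, 0.001, -1.0]]
ft_force: [-0.5, 1.3, 6.8]
finger_gap: 0.0301
```

>>> send_rows --targets '[{"translation":[0,0,-15],"twist":0,"hand":10},{"translation":[0,0,-45],"twist":0,"hand":10},{"translation":[0,0,-85],"twist":0,"hand":10},{"translation":[0,-10,-125],"twist":0,"hand":10},{"translation":[-3,-35,-160],"twist":0,"hand":10},{"translation":[-6,-70,-175],"twist":0,"hand":10},{"translation":[-9,-110,-175],"twist":0,"hand":10},{"translation":[-14,-150,-175],"twist":0,"hand":10}]'

```text
t: 10.55
eef_pos: [0.599, -0.0777, 0.2183]
tool_rot: [[1.0, 0.0, 0.002], [0.0, -1.0, -0.0], [0.002, 0.0, -1.0]]
ft_force: [1.8, 1.0, -0.2]
finger_gap: 0.0301
```

>>> send_rows --targets '[{"translation":[0,-40,0],"twist":0,"hand":10},{"translation":[0,-75,0],"twist":0,"hand":10},{"translation":[0,-100,0],"twist":0,"hand":10},{"translation":[0,-112,0],"twist":0,"hand":10},{"translation":[0,-114,10],"twist":0,"hand":10},{"translation":[0,-114,30],"twist":0,"hand":10},{"translation":[0,-114,50],"twist":0,"hand":10},{"translation":[0,-114,50],"twist":0,"hand":10}]'

```text
t: 11.35
eef_pos: [0.5969, 0.0325, 0.1632]
tool_rot: [[1.0, -0.001, -0.005], [-0.001, -1.0, -0.002], [-0.005, 0.002, -1.0]]
ft_force: [0.1, -0.1, -1.0]
finger_gap: 0.03
```

>>> send_rows --targets '[{"translation":[0,0,20],"twist":0,"hand":10},{"translation":[0,0,40],"twist":0,"hand":10},{"translation":[0,0,52],"twist":0,"hand":10},{"translation":[0,0,58],"twist":0,"hand":10},{"translation":[0,0,58],"twist":0,"hand":10}]'

```text
t: 11.85
eef_pos: [0.5987, 0.0346, 0.108]
tool_rot: [[1.0, 0.0, -0.001], [0.0, -1.0, -0.0], [-0.001, 0.0, -1.0]]
ft_force: [-0.4, -0.3, 0.4]
finger_gap: 0.0301
```

>>> send_rows --targets '[{"translation":[0,0,2],"twist":0,"hand":10},{"translation":[0,0,3],"twist":0,"hand":10},{"translation":[0,0,3],"twist":0,"hand":10}]'

```text
t: 12.15
eef_pos: [0.5991, 0.0352, 0.1058]
tool_rot: [[1.0, 0.001, 0.001], [0.001, -1.0, 0.0], [0.001, -0.0, -1.0]]
ft_force: [0.1, 0.8, 0.1]
finger_gap: 0.0301
```

>>> send_rows --targets '[{"translation":[0,0,2],"twist":0,"hand":10},{"translation":[0,0,3],"twist":0,"hand":10},{"translation":[0,0,3],"twist":0,"hand":10}]'

```text
t: 12.45
eef_pos: [0.5987, 0.0352, 0.1022]
tool_rot: [[1.0, 0.001, -0.0], [0.001, -1.0, -0.0], [-0.0, 0.0, -1.0]]
ft_force: [0.6, 0.6, 0.0]
finger_gap: 0.0302
```

>>> send_rows --targets '[{"translation":[0,0,1],"twist":0,"hand":10},{"translation":[0,0,2],"twist":0,"hand":10},{"translation":[0,0,2],"twist":0,"hand":10}]'

```text
t: 12.75
eef_pos: [0.5993, 0.0353, 0.1008]
tool_rot: [[1.0, 0.001, 0.001], [0.001, -1.0, 0.0], [0.001, -0.0, -1.0]]
ft_force: [-0.8, -0.1, 4.1]
finger_gap: 0.0302
```

>>> send_rows --targets '[{"translation":[0,0,0],"twist":0,"hand":45},{"translation":[0,0,0],"twist":0,"hand":55},{"translation":[0,0,0],"twist":0,"hand":55},{"translation":[0,0,-15],"twist":0,"hand":55},{"translation":[0,0,-50],"twist":0,"hand":55},{"translation":[0,0,-90],"twist":0,"hand":55},{"translation":[-20,20,-115],"twist":0,"hand":55},{"translation":[-50,55,-115],"twist":0,"hand":80}]'

```text
t: 13.55
eef_pos: [0.5517, -0.0175, 0.2203]
tool_rot: [[1.0, 0.005, 0.009], [0.005, -1.0, 0.002], [0.009, -0.002, -1.0]]
ft_force: [1.3, 0.2, -0.3]
finger_gap: 0.0603
```

>>> send_rows --targets '[{"translation":[-30,35,0],"twist":0,"hand":100},{"translation":[-62,70,0],"twist":0,"hand":100},{"translation":[-95,105,0],"twist":0,"hand":100},{"translation":[-115,133,0],"twist":0,"hand":100},{"translation":[-125,143,15],"twist":0,"hand":100},{"translation":[-125,143,40],"twist":0,"hand":100},{"translation":[-125,143,45],"twist":0,"hand":100},{"translation":[-125,143,45],"twist":0,"hand":100}]'

```text
t: 14.35
eef_pos: [0.4239, -0.1626, 0.1705]
tool_rot: [[1.0, 0.001, -0.001], [0.001, -1.0, 0.0], [-0.001, -0.0, -1.0]]
ft_force: [1.0, -0.2, -0.0]
finger_gap: 0.0852
```

Run:
```python
from h import *
s=arm.sense();print(s['t'],s['eef_pos'],s['tool_rot'].round(3).tolist(),s['ft_force'],s['finger_gap'])
d=arm.snapshot("wrist");cv2.imwrite("pics/w4.png",d["img"][:,:,::-1])
print("exp",proj(d,(.424,-.163,.088)),[np.round(proj(d,(.424+x,-.163+y,.088)),1) for x,y in((.01,0),(0,.01))])
```

```text
14.35 [ 0.42393699 -0.16262342  0.17051677] [[1.0, 0.001, -0.001], [0.001, -1.0, 0.0], [-0.001, -0.0, -1.0]] [ 1.00260827 -0.20439502 -0.01697452] 0.0851537380900085
exp (np.float64(259.44451945771755), np.float64(200.23965376506348)) [array([259.5, 188.3]), array([246.9, 200.2])]
```

View pics/w4.png

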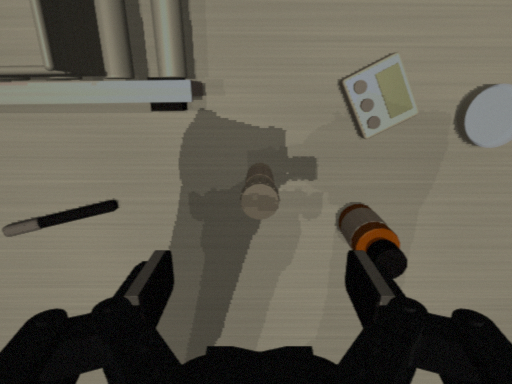

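The cap is at (261,199), matching the expected position, and the bottle is clear of the right finger. Grasping.

>>> send_rows --targets '[{"translation":[0,1,30],"twist":0,"hand":80},{"translation":[0,1,70],"twist":0,"hand":80},{"translation":[0,1,105],"twist":0,"hand":80},{"translation":[0,1,122],"twist":0,"hand":80},{"translation":[0,1,128],"twist":0,"hand":80},{"translation":[0,1,128],"twist":0,"hand":70},{"translation":[0,1,128],"twist":0,"hand":50},{"translation":[0,1,128],"twist":0,"hand":40}]'

```text
t: 15.2
eef_pos: [0.4251, -0.1642, 0.0436]
tool_rot: [[1.0, 0.001, 0.002], [0.001, -1.0, -0.001], [0.002, 0.001, -1.0]]
ft_force: [-0.1, -0.6, 0.3]
finger_gap: 0.0344
```

>>> send_rows --targets '[{"translation":[0,0,0],"twist":0,"hand":30},{"translation":[0,0,0],"twist":0,"hand":10},{"translation":[0,0,0],"twist":0,"hand":10},{"translation":[0,0,0],"twist":0,"hand":10},{"translation":[0,0,0],"twist":0,"hand":10}]'

```text
t: 15.7
eef_pos: [0.4252, -0.1642, 0.0435]
tool_rot: [[1.0, 0.001, 0.003], [0.001, -1.0, -0.001], [0.003, 0.001, -1.0]]
ft_force: [-1.1, 0.7, 7.1]
finger_gap: 0.0302
```

>>> send_rows --targets '[{"translation":[0,0,-15],"twist":0,"hand":10},{"translation":[0,0,-45],"twist":0,"hand":10},{"translation":[0,0,-85],"twist":0,"hand":10},{"translation":[0,0,-125],"twist":0,"hand":10},{"translation":[8,-12,-160],"twist":0,"hand":10},{"translation":[28,-40,-175],"twist":0,"hand":10},{"translation":[52,-80,-175],"twist":0,"hand":10},{"translation":[76,-118,-175],"twist":0,"hand":10}]'

```text
t: 16.5
eef_pos: [0.5009, -0.0449, 0.219]
tool_rot: [[1.0, -0.001, 0.003], [-0.001, -1.0, -0.0], [0.003, 0.0, -1.0]]
ft_force: [1.1, -0.4, -1.0]
finger_gap: 0.0301
```

>>> send_rows --targets '[{"translation":[24,-38,0],"twist":0,"hand":10},{"translation":[42,-65,0],"twist":0,"hand":10},{"translation":[50,-77,0],"twist":0,"hand":10},{"translation":[52,-81,0],"twist":0,"hand":10},{"translation":[52,-81,15],"twist":0,"hand":10},{"translation":[52,-81,35],"twist":0,"hand":10},{"translation":[52,-81,50],"twist":0,"hand":10},{"translation":[52,-81,50],"twist":0,"hand":10}]'

```text
t: 17.3
eef_pos: [0.5498, 0.0329, 0.1656]
tool_rot: [[1.0, -0.001, -0.004], [-0.001, -1.0, -0.001], [-0.004, 0.001, -1.0]]
ft_force: [-0.8, -0.4, 0.3]
finger_gap: 0.03
```

>>> send_rows --targets '[{"translation":[1,0,20],"twist":0,"hand":10},{"translation":[1,0,40],"twist":0,"hand":10},{"translation":[1,0,54],"twist":0,"hand":10},{"translation":[1,0,61],"twist":0,"hand":10},{"translation":[1,0,64],"twist":0,"hand":10},{"translation":[1,0,64],"twist":0,"hand":10}]'

```text
t: 17.9
eef_pos: [0.553, 0.035, 0.1036]
tool_rot: [[1.0, 0.001, 0.0], [0.001, -1.0, -0.0], [0.0, 0.0, -1.0]]
ft_force: [0.4, -0.0, 0.3]
finger_gap: 0.0302
```

>>> send_rows --targets '[{"translation":[0,0,1],"twist":0,"hand":10},{"translation":[0,0,2],"twist":0,"hand":10},{"translation":[0,0,2],"twist":0,"hand":10}]'

```text
t: 18.2
eef_pos: [0.5531, 0.0352, 0.1016]
tool_rot: [[1.0, 0.001, 0.001], [0.001, -1.0, 0.0], [0.001, -0.0, -1.0]]
ft_force: [0.1, 0.7, -0.1]
finger_gap: 0.0302
```

>>> send_rows --targets '[{"translation":[0,0,1.5],"twist":0,"hand":10},{"translation":[0,0,1.5],"twist":0,"hand":10},{"translation":[0,0,1.5],"twist":0,"hand":45},{"translation":[0,0,1.5],"twist":0,"hand":55},{"translation":[0,0,1.5],"twist":0,"hand":55},{"translation":[0,0,-15],"twist":0,"hand":55},{"translation":[0,0,-50],"twist":0,"hand":55},{"translation":[0,0,-90],"twist":0,"hand":55}]'

```text
t: 19.0
eef_pos: [0.5517, 0.035, 0.191]
tool_rot: [[1.0, 0.001, -0.003], [0.001, -1.0, -0.0], [-0.003, 0.0, -1.0]]
ft_force: [0.4, -0.1, -0.1]
finger_gap: 0.0469
```

>>> send_rows --targets '[{"translation":[0,0,-25],"twist":0,"hand":55},{"translation":[0,0,-30],"twist":0,"hand":55},{"translation":[20,40,-30],"twist":0,"hand":30},{"translation":[40,85,-30],"twist":0,"hand":0},{"translation":[59,130,-30],"twist":0,"hand":0},{"translation":[59,130,-30],"twist":0,"hand":0}]'

```text
t: 19.6
eef_pos: [0.6124, -0.1036, 0.2195]
tool_rot: [[1.0, -0.009, -0.002], [-0.009, -1.0, -0.004], [-0.001, 0.004, -1.0]]
ft_force: [-0.0, 0.1, -1.0]
finger_gap: 0.0001
```

Run:
```python
from h import *
s=arm.sense();print(s['t'],s['eef_pos'],s['tool_rot'].round(3).tolist(),s['ft_force'],s['finger_gap'])
d=arm.snapshot("scene");crop(d,"pics/s3.png",150,110,250,190,3)
```

```text
19.6 [ 0.61235028 -0.10355418  0.21948149] [[1.0, -0.009, -0.002], [-0.009, -1.0, -0.004], [-0.001, 0.004, -1.0]] [-0.01570689  0.09382108 -0.99626585] 6.611091534827878e-05
```

View pics/s3.png

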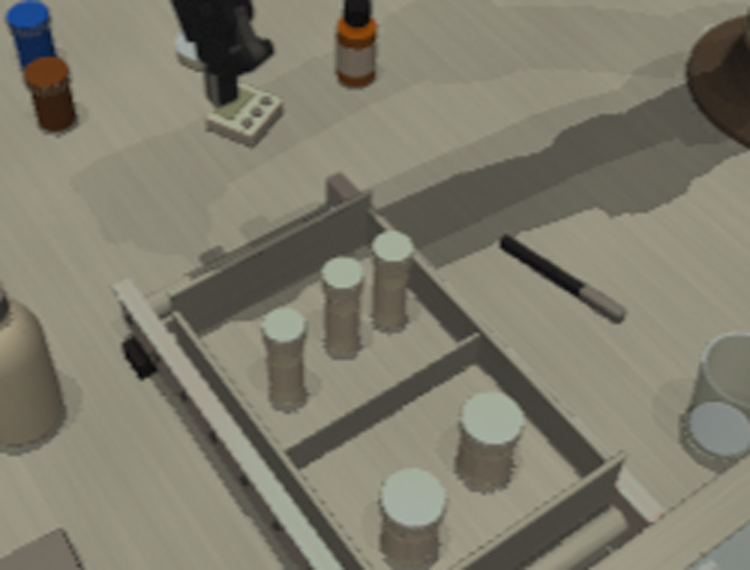

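All five containers stand upright: three tubes in the near-side bay, caps at (285,325), (342,272) and (392,246), and two pots at (412,495) and (490,415). Next I'll lower the shut fingers behind the rear wall and approach.

>>> send_rows --targets '[{"translation":[0,0,30],"twist":0,"hand":0},{"translation":[0,0,70],"twist":0,"hand":0},{"translation":[0,0,105],"twist":0,"hand":0},{"translation":[0,0,120],"twist":0,"hand":0},{"translation":[0,0,124],"twist":0,"hand":0},{"translation":[0,-6,124],"twist":0,"hand":0},{"translation":[0,-14,124],"twist":0,"hand":0},{"translation":[0,-22,124],"twist":0,"hand":0}]'

```text
t: 20.45
eef_pos: [0.613, -0.0717, 0.099]
tool_rot: [[1.0, 0.001, 0.003], [0.001, -1.0, 0.0], [0.003, -0.0, -1.0]]
ft_force: [-0.6, 0.1, -0.2]
finger_gap: 0.0003
```

>>> send_rows --targets '[{"translation":[0,-4,0],"twist":0,"hand":0},{"translation":[0,-8,0],"twist":0,"hand":0},{"translation":[0,-11,0],"twist":0,"hand":0},{"translation":[0,-14,0],"twist":0,"hand":0},{"translation":[0,-17,0],"twist":0,"hand":0},{"translation":[0,-20,0],"twist":0,"hand":0},{"translation":[0,-23,0],"twist":0,"hand":0},{"translation":[0,-26,0],"twist":0,"hand":0}]'

```text
t: 21.25
eef_pos: [0.6118, -0.0477, 0.0972]
tool_rot: [[1.0, 0.0, -0.0], [0.0, -1.0, -0.001], [-0.0, 0.001, -1.0]]
ft_force: [-0.6, -2.7, 0.2]
finger_gap: -0.0003
```

Contact at about 2.7 N. Pushing slowly, about 50 mm/s.

>>> send_rows --targets '[{"translation":[0,-3,0],"twist":0,"hand":0},{"translation":[0,-7,0],"twist":0,"hand":0},{"translation":[0,-11,0],"twist":0,"hand":0},{"translation":[0,-16,0],"twist":0,"hand":0},{"translation":[0,-21,0],"twist":0,"hand":0},{"translation":[0,-26,0],"twist":0,"hand":0},{"translation":[0,-31,0],"twist":0,"hand":0},{"translation":[-0.5,-36,0],"twist":0,"hand":0}]'

```text
t: 22.05
eef_pos: [0.6113, -0.0102, 0.0972]
tool_rot: [[1.0, 0.001, 0.0], [0.001, -1.0, 0.0], [0.0, -0.0, -1.0]]
ft_force: [-1.2, -3.3, -1.2]
finger_gap: -0.0005
```

>>> send_rows --targets '[{"translation":[0,-5,0],"twist":0,"hand":0},{"translation":[0,-10,0],"twist":0,"hand":0},{"translation":[0,-15,0],"twist":0,"hand":0},{"translation":[0,-20,0],"twist":0,"hand":0},{"translation":[0,-25,0],"twist":0,"hand":0},{"translation":[0,-30,0],"twist":0,"hand":0},{"translation":[0,-35,0],"twist":0,"hand":0},{"translation":[-0.5,-40,0],"twist":0,"hand":0}]'

```text
t: 22.85
eef_pos: [0.6112, 0.0297, 0.0973]
tool_rot: [[1.0, 0.001, 0.001], [0.001, -1.0, 0.0], [0.001, -0.0, -1.0]]
ft_force: [-0.9, -2.9, -1.1]
finger_gap: 0.0004
```

>>> send_rows --targets '[{"translation":[0,-5,0],"twist":0,"hand":0},{"translation":[0,-10,0],"twist":0,"hand":0},{"translation":[0,-15,0],"twist":0,"hand":0},{"translation":[0,-20,0],"twist":0,"hand":0},{"translation":[0,-25,0],"twist":0,"hand":0},{"translation":[0,-30,0],"twist":0,"hand":0},{"translation":[0,-35,0],"twist":0,"hand":0},{"translation":[-0.5,-40,0],"twist":0,"hand":0}]'

```text
t: 23.65
eef_pos: [0.6105, 0.0697, 0.0973]
tool_rot: [[1.0, 0.001, 0.001], [0.001, -1.0, 0.0], [0.001, -0.0, -1.0]]
ft_force: [1.0, -2.0, -2.1]
finger_gap: -0.0002
```

>>> send_rows --targets '[{"translation":[0,-5,0],"twist":0,"hand":0},{"translation":[0,-10,0],"twist":0,"hand":0},{"translation":[0,-15,0],"twist":0,"hand":0},{"translation":[0,-20,0],"twist":0,"hand":0},{"translation":[0,-25,0],"twist":0,"hand":0},{"translation":[0,-30,0],"twist":0,"hand":0},{"translation":[0,-35,0],"twist":0,"hand":0},{"translation":[-0.5,-40,0],"twist":0,"hand":0}]'

```text
t: 24.45
eef_pos: [0.6099, 0.1095, 0.0973]
tool_rot: [[1.0, 0.001, 0.0], [0.001, -1.0, -0.0], [0.0, 0.0, -1.0]]
ft_force: [1.9, -3.4, -0.7]
finger_gap: -0.0006
```

>>> send_rows --targets '[{"translation":[0,-5,0],"twist":0,"hand":0},{"translation":[0,-10,0],"twist":0,"hand":0},{"translation":[0,-15,0],"twist":0,"hand":0},{"translation":[0,-20,0],"twist":0,"hand":0},{"translation":[0,-25,0],"twist":0,"hand":0},{"translation":[0,-30,0],"twist":0,"hand":0},{"translation":[0,-35,0],"twist":0,"hand":0},{"translation":[-0.5,-40,0],"twist":0,"hand":0}]'

```text
t: 25.25
eef_pos: [0.6094, 0.1495, 0.0973]
tool_rot: [[1.0, 0.001, 0.0], [0.001, -1.0, -0.0], [0.0, 0.0, -1.0]]
ft_force: [1.1, -3.8, -1.8]
finger_gap: -0.0002
```

>>> send_rows --targets '[{"translation":[0,-5,0],"twist":0,"hand":0},{"translation":[0,-10,0],"twist":0,"hand":0},{"translation":[0,-15,0],"twist":0,"hand":0},{"translation":[0,-20,0],"twist":0,"hand":0},{"translation":[0,-25,0],"twist":0,"hand":0},{"translation":[0,-30,0],"twist":0,"hand":0},{"translation":[0,-35,0],"twist":0,"hand":0},{"translation":[-0.5,-40,0],"twist":0,"hand":0}]'

```text
t: 26.05
eef_pos: [0.6088, 0.1895, 0.0973]
tool_rot: [[1.0, 0.001, 0.0], [0.001, -1.0, -0.0], [0.0, 0.0, -1.0]]
ft_force: [0.7, -3.5, -0.3]
finger_gap: -0.0
```

>>> send_rows --targets '[{"translation":[0,-4,0],"twist":0,"hand":0},{"translation":[0,-8,0],"twist":0,"hand":0},{"translation":[0,-12,0],"twist":0,"hand":0},{"translation":[0,-16,0],"twist":0,"hand":0},{"translation":[0,-19,0],"twist":0,"hand":0},{"translation":[0,-22,0],"twist":0,"hand":0},{"translation":[0,-25,0],"twist":0,"hand":0},{"translation":[-0.5,-27,0],"twist":0,"hand":0}]'

```text
t: 26.85
eef_pos: [0.6084, 0.2168, 0.0974]
tool_rot: [[1.0, 0.001, 0.001], [0.001, -1.0, 0.0], [0.001, -0.0, -1.0]]
ft_force: [1.5, -2.1, -1.1]
finger_gap: 0.0001
```

Nearly home; creeping in at 2 mm per row.

>>> send_rows --targets '[{"translation":[0,-2,0],"twist":0,"hand":0},{"translation":[0,-4,0],"twist":0,"hand":0},{"translation":[0,-6,0],"twist":0,"hand":0},{"translation":[0,-8,0],"twist":0,"hand":0},{"translation":[0,-10,0],"twist":0,"hand":0},{"translation":[0,-12,0],"twist":0,"hand":0},{"translation":[0,-14,0],"twist":0,"hand":0},{"translation":[0,-16,0],"twist":0,"hand":0}]'

```text
t: 27.65
eef_pos: [0.6082, 0.2322, 0.0973]
tool_rot: [[1.0, 0.001, 0.0], [0.001, -1.0, -0.0], [0.0, 0.0, -1.0]]
ft_force: [0.5, -2.7, 0.6]
finger_gap: 0.0
```

>>> send_rows --targets '[{"translation":[0,-2,0],"twist":0,"hand":0},{"translation":[0,-4,0],"twist":0,"hand":0},{"translation":[0,-6,0],"twist":0,"hand":0}]'

```text
t: 27.95
eef_pos: [0.608, 0.2384, 0.0973]
tool_rot: [[1.0, 0.001, -0.0], [0.001, -1.0, -0.0], [-0.0, 0.0, -1.0]]
ft_force: [0.3, -3.2, 0.4]
finger_gap: 0.0002
```

>>> send_rows --targets '[{"translation":[0,-1.5,0],"twist":0,"hand":0},{"translation":[0,-3,0],"twist":0,"hand":0},{"translation":[0,-4.5,0],"twist":0,"hand":0}]'

```text
t: 28.25
eef_pos: [0.608, 0.2427, 0.0973]
tool_rot: [[1.0, 0.001, -0.0], [0.001, -1.0, -0.0], [-0.0, 0.0, -1.0]]
ft_force: [-0.6, -8.8, 0.7]
finger_gap: 0.0001
```

>>> send_rows --targets '[{"translation":[0,-1.5,0],"twist":0,"hand":0},{"translation":[0,-3,0],"twist":0,"hand":0}]'

```text
t: 28.45
eef_pos: [0.608, 0.2428, 0.0972]
tool_rot: [[1.0, -0.001, -0.001], [-0.001, -1.0, -0.004], [-0.001, 0.004, -1.0]]
ft_force: [-2.5, -13.4, 5.1]
finger_gap: 0.0001
```

The force rose to 13 N with no further travel at y=0.2428, where I predicted 0.243, so the tote is home. I'll hold briefly, back off gently and look.

>>> send_rows --targets '[{"translation":[0,0,0],"twist":0,"hand":0},{"translation":[0,0,0],"twist":0,"hand":0},{"translation":[0,2,0],"twist":0,"hand":0},{"translation":[0,4,0],"twist":0,"hand":0},{"translation":[0,8,0],"twist":0,"hand":0},{"translation":[0,20,0],"twist":0,"hand":0},{"translation":[0,50,0],"twist":0,"hand":0},{"translation":[0,80,0],"twist":0,"hand":0}]'

```text
t: 29.25
eef_pos: [0.608, 0.1653, 0.0973]
tool_rot: [[1.0, 0.003, 0.0], [0.003, -1.0, 0.0], [0.0, -0.0, -1.0]]
ft_force: [0.2, -0.8, -0.2]
finger_gap: -0.0001
```

>>> send_rows --targets '[{"translation":[0,30,-20],"twist":0,"hand":0},{"translation":[0,50,-60],"twist":0,"hand":0},{"translation":[0,80,-100],"twist":0,"hand":0},{"translation":[0,120,-130],"twist":0,"hand":0},{"translation":[0,160,-140],"twist":0,"hand":0},{"translation":[0,160,-140],"twist":0,"hand":0}]'

```text
t: 29.85
eef_pos: [0.6093, -0.0026, 0.24]
tool_rot: [[1.0, -0.008, 0.005], [-0.008, -1.0, -0.004], [0.005, 0.004, -1.0]]
ft_force: [-0.9, 0.1, -0.9]
finger_gap: 0.0001
```

Run:
```python
from h import *
s=arm.sense();print(s['t'],s['eef_pos'],s['ft_force'])
T=arm.snapshot("top");S=arm.snapshot("scene")
print("rear wall exp top", proj(T,(.608,.255,.12)))
a=cv2.resize(T["img"][60:290,0:200],(522,600),interpolation=cv2.INTER_CUBIC)
cv2.imwrite("pics/f1.png",a[:,:,::-1]);cv2.imwrite("pics/f2.png",cv2.resize(S["img"][:,:,::-1],(800,600),interpolation=cv2.INTER_CUBIC))
```

```text
29.85 [ 0.60928533 -0.0025884   0.23996801] [-0.85431908  0.09542233 -0.9388015 ]
rear wall exp top (np.float64(138.06126287505066), np.float64(154.41102304497508))
```

View pics/f1.png

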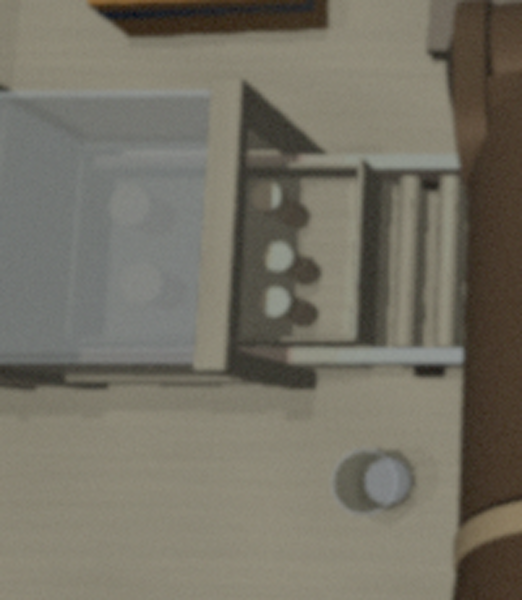

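View pics/f2.png

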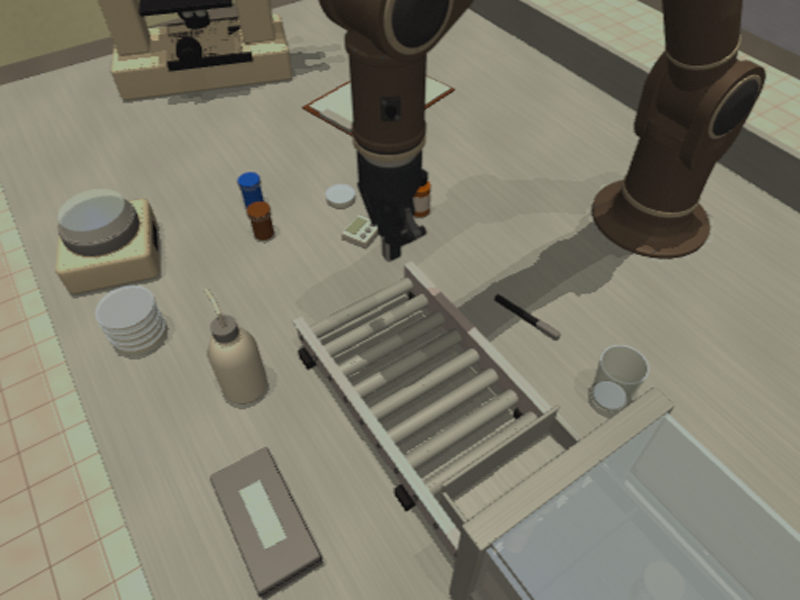

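The rear wall's top edge is at x≈360 in the top crop, native 138, which matches the expected 138.06. All five containers are upright and the bystanders look unmoved. Handing in.

```bash
python3 -c "
from cell import arm
print(arm.sign_off(), arm.sense()['t'])"
```

```text
the job is handed in; nothing more can be done
the job is handed in; nothing more can be done
```

The job is done and handed in at about 30 s of the 72 s allowed. Both tubes are in the tube bay (the −y bay), and the white pot is in the pot bay. I then pushed the tote at about 50 mm/s or less until it stopped against the buffers.

- **Home position:** the push force rose from about 3 N to 13 N and the tote stopped with the fingers at y = 0.243, where I had predicted. After backing off, the rear wall sat at pixel column 138 against 138.06 expected.
- **Containers:** the last pictures show the three tubes upright; the two pots also look upright, seen only faintly through the clear roof.
- **Bystanders:** they look unmoved, and the gripper touches nothing.
- **Disagreements:** the camera views differed by up to 7 mm on container positions, which I resolved with wrist pictures. The measured finger opening read about 3 mm more than each body's diameter on all three grasps, but every grip held.

No check failed.

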